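# Earth-continuity check on a titration bench

## Robot

A 6-joint arm with a two-finger parallel gripper is mounted at the origin on the work surface. World frame = base frame: x ahead of the robot, y to its left, z up, the work surface at z = 0. Lengths are in m, angles in degrees, forces in N, time in s.
With the tool pointing down it reaches from about 0.4 to 0.825 m from the base axis. Payload 7 kg.
Tool frame: the origin (TCP) lies on the centre line of the jaws, within the pads' length; the fingertips stand 19 mm ahead of it and the grasp point (between the pads) is the TCP; z points along the fingers, y is the line along which they close (so a half turn about z gives the same grasp; the last joint's range is limited). The gripper opens to 88 mm and grips with 3 to 60 N. Pads are 19 mm wide; open, the fingers measure 130 mm over their backs; the gripper's body (78 mm by 193 mm) begins 47 mm behind the grasp point.
Start: joints at [86.752, 20.546, 0.682, 0, -70.136, -16.507], TCP at [0.228, 0.635, 0.246] pointing down, gripper open.
Joint ranges: [-176.03, 176.03], [-82.01, 121.73], [-58.28, 71.71], [-173.87, 95.51], [-174.79, -0.11], [-173.66, 173.66]. Speed limits (degrees/s): [136.94, 136.94, 172.46, 180, 180, 180].

## Interface

Orientations are given as [roll, pitch, yaw] about the fixed x, y, z axes, in that order (R = Rz(yaw) Ry(pitch) Rx(roll)).
In Python, from plant import ctrl gives the robot as it stands.
- The arm moves only by the tool move_arm, never from a script. Its argument "motion" is a list of rows, each a list of 3 entries, a list of its own where there are three numbers: the shift along the tool's x, y, z in mm, then the turn, a rotation vector about the tool's x, y, z in degrees, then the closure, from 0 (fully open) to 1 (shut). A call has 1 to 10 rows; each row is the pose to reach, as a shift and turn from the pose commanded when the call began, along the tool's axes at that moment; what a row does not reach only later rows make up. A row lasts 1/12 s, in which the tool goes at most 41.7 mm and 7.16 degrees, less where a joint would pass 70% of its speed; a pose out of reach is approached as far as the arm can. A call with a gripper value outside its range is refused whole. The fingers move at their own pace and stop on an object; the grip force is fixed at half the most. Time passes only in rows, so rows that repeat a pose let the fingers close. It gives the time, the measured TCP pose, the force, the opening and the grip force at its end, in the units of the state.
- ctrl.get_obs(): the state, without advancing time (a new reading comes with each control period).
- ctrl.snapshot(name): name is "scene" or "side" or "wrist"; returns a dict with "color" (384x512x3 uint8, blue, green, red), "camera_matrix" (3x3 intrinsics, pixels), "cam_to_world" (4x4, takes a point from camera to world coordinates). Camera axes: x right, y up, looking along -z (the intrinsics and any distortion apply to the point x, -y, -z); pixel columns grow to the right and rows downward; lengths in m; the calibration is good to about 2 mm. A picture is of the moment at which its call begins. There is no depth.
- ctrl.close_job(): hands the job in; it is judged then, once.
The state is a dict: "clock": time; "joint_pos": joint angles; "qvel": joint speeds; "tau": joint torques, N m; "tool_pos": TCP position; "orientation": TCP orientation; "force": force on the tool from outside, world axes, zero at the start; "moment": the same for the moment, N m; "opening": finger opening in m; "gripper_force": force on a finger pad.
Only numpy, scipy, OpenCV 4.12 (cv2) and the standard library are available. Lean on these libraries where they do the work, as an engineer would, in place of code of your own. Each camera call takes 0.05 s, during which the arm holds its last target. There are 200 camera calls.

## Task

Take the cordless test probe out of its rest and zero it by dipping its tip into the tester's small steel cup to press the sprung contact at the bottom; then press the sprung contact on the stirrer with the tip, and after that the one on the dosing unit. Press each lightly, about half way down, for a moment. Then put the probe back upright and fully down in its rest, let go, and leave everything else on the bench where it stands.

Things in the scene. Friction and masses are not known exactly. Their poses are not given: they have to be found in the camera images.
- probe: black and steel test probe, 160 mm long, standing upright in the rest; origin at the tip (its lower end), z along it towards the handle. From the tip: steel pin 6 mm thick to 27 mm, widening to an 18 mm shaft at 42 mm, flange 34 mm across at 60 to 66 mm, round black handle 22 mm thick from 66 to 160 mm
- probe_tip (a point): the probe's tip (same point as its origin)
- rest: grey block 80 x 80 x 75 mm on a 100 mm square, 6 mm thick foot, fixed, with one upright hole 24 mm wide and 65 mm deep in its top; origin at the centre of its underside, z up. The seated probe hangs by its flange on the block's top with its tip 15 mm above the origin; handle top then at 175 mm
- rest_mouth (a point): centre of the hole's mouth, on the block's top, 75 mm above the bench
- tester: grey tester box 140 x 100 x 50 mm with a dark screen and, on the far (+x) part of its top, a small open steel cup; fixed; origin at the centre of its underside, x towards the cup, z up
- cup_rim (a point): centre of the mouth of the steel cup, 86 mm above the bench; cup 46 mm wide outside, 40 mm inside, 33 mm deep inside; the contact in it stands 12 mm above its floor, its top 21 mm below the rim
- cup_contact (a joint): sprung steel contact in the cup: flat round button, 18 mm across; 0 = up, grows to 0.008 m when pressed fully down (about 0.8 N at first, 7 N at the bottom)
- cup_contact_top (a point): centre of the top of the contact in the cup, 65 mm above the bench; moves with it
- stirrer: white magnetic stirrer, a low box 140 x 100 x 60 mm with a dark teal round plate 86 mm across, 6 mm thick, on its near part and a sprung contact on the far (+x) part of its top; fixed; origin at the centre of its underside, x towards the contact, z up
- stirrer_contact (a joint): sprung steel contact on the stirrer: flat round button, 18 mm across; 0 = up, grows to 0.008 m when pressed fully down (about 0.8 N at first, 7 N at the bottom)
- stirrer_contact_top (a point): centre of the top of the stirrer's contact, 72 mm above the bench; moves with it
- doser: white dosing unit (not the two at the far edge of the bench), base 140 x 100 x 45 mm with a 130 mm tall tower on its near part, a small green cylinder with a cap (top 102 mm above the bench, 38 mm wide, its axis 38 mm nearer and 22 mm to the left of the contact) and a sprung contact on the far (+x) part of its base; fixed; origin at the centre of its underside, x towards the contact, z up
- doser_contact (a joint): sprung steel contact on the dosing unit: flat round button, 18 mm across; 0 = up, grows to 0.008 m when pressed fully down (about 0.8 N at first, 7 N at the bottom)
- doser_contact_top (a point): centre of the top of the dosing unit's contact, 57 mm above the bench; moves with it
- vial: bystander: small jar, 36 mm wide, 60 mm tall; origin under its centre
- stopper: bystander: red-brown rubber stopper, 38 mm wide, 34 mm tall; origin under its centre
- dropper_bottle: bystander: small brown bottle, 38 mm wide, 85 mm tall; origin under its centre
- beaker: bystander: glass beaker, 64 mm wide, 80 mm tall; origin under its centre
- amber_bottle: bystander: brown reagent bottle, 72 mm wide, 150 mm tall; origin under its centre
- spatula: bystander: thin flat steel laboratory spatula 170 mm long, 14 mm wide, lying
- dish: bystander: white dish, 90 mm wide, 18 mm tall; origin under its centre

How it is judged:
By the outcome, as a careful person would: the job done as asked, in the order asked, and still so for the second after the job is handed in, with the robot touching nothing.
It also fails if it takes over 72 s, if anything falls off the work surface, if the arm or the gripper's body presses on something with over 40 N, if the wrist force passes 120 N, or if a joint passes its speed limit or range.

## Working session

There is one attempt and no reset: what is moved stays moved. The work goes in short steps, Python scripts to look and compute and a tool call to move; the robot and the scene stay as the last step left them, time stands still between calls to the robot, and variables do not carry over. Pictures are saved under pics/ and viewed, at most 10 in all, crops included, and the job is handed in when it is done.

Besides the shell and the picture viewer there is one more tool, called after ">>>" as name(argument=value, ...) on one line, values as JSON. move_arm: Moves the arm, as the interface text tells. Its arguments: {"type":"object","properties":{"motion":{"type":"array"}},"required":["motion"]}

```bash
mkdir -p pics; ls
cat > h.py <<'E'
import numpy as np, cv2, pickle
from scipy.spatial.transform import Rotation as R
from plant import ctrl
def snap(n,f):
    s=ctrl.snapshot(n); cv2.imwrite(f'pics/{f}.png',s['color']); pickle.dump(s,open(f'pics/{f}.pkl','wb')); return s
def load(f): return pickle.load(open(f'pics/{f}.pkl','rb'))
def ray(s,u,v):
    d=np.linalg.inv(s['camera_matrix'])@[u,v,1.]; T=np.array(s['cam_to_world'])
    return T[:3,3],T[:3,:3]@(d*[1,-1,-1])
def onz(s,u,v,z):
    o,d=ray(s,u,v); return o+d*(z-o[2])/d[2]
def proj(s,p):
    T=np.array(s['cam_to_world']); q=T[:3,:3].T@(np.array(p)-T[:3,3]); q=q*[1,-1,-1]; q=s['camera_matrix']@q; return q[:2]/q[2]
E
python3 - <<'E'
from h import *
a=snap('scene','sc0'); b=snap('side','si0'); c=snap('wrist','wr0')
for s in (a,b,c): print(s.keys(),np.round(s['cam_to_world'],3).tolist(),np.round(s['camera_matrix'],1).tolist())
print(ctrl.get_obs())
cv2.imwrite('pics/both0.png',cv2.resize(np.hstack([a['color'],b['color']]),(800,300)))
E
```

```text
pics
dict_keys(['color', 'camera_matrix', 'cam_to_world']) [[-0.758, -0.541, 0.364, 0.921], [0.652, -0.624, 0.43, 0.429], [-0.006, 0.563, 0.826, 0.886], [0.0, 0.0, 0.0, 1.0]] [[419.8, 0.0, 255.6], [0.0, 419.8, 187.8], [0.0, 0.0, 1.0]]
dict_keys(['color', 'camera_matrix', 'cam_to_world']) [[0.797, 0.448, -0.406, 0.208], [-0.604, 0.583, -0.544, -0.489], [-0.007, 0.678, 0.735, 0.756], [0.0, 0.0, 0.0, 1.0]] [[362.5, 0.0, 258.7], [0.0, 362.5, 186.5], [0.0, 0.0, 1.0]]
dict_keys(['color', 'camera_matrix', 'cam_to_world']) [[-0.339, 0.894, 0.293, 0.309], [-0.941, -0.322, -0.105, 0.607], [0.001, -0.311, 0.95, 0.384], [0.0, 0.0, 0.0, 1.0]] [[335.4, 0.0, 257.6], [0.0, 335.4, 193.0], [0.0, 0.0, 1.0]]
{'clock': 0.15, 'joint_pos': array([ 8.67517148e+01,  2.05801670e+01,  6.45888111e-01, -1.45264087e-02,
       -7.01360648e+01, -1.65043673e+01]), 'qvel': array([-0.10681461, -0.09323352,  0.24411495,  0.05223315, -0.01424319,
        0.02854735]), 'tau': array([-4.07008056e-04, -5.83274174e+01,  2.93293530e+01,  7.00126290e+00,
        8.85429326e-03, -9.90561080e-05]), 'tool_pos': array([0.22805813, 0.63493638, 0.24485949]), 'orientation': array([ 1.79928675e+02, -6.89059268e-03, -1.97575925e+01]), 'force': array([-0.04063377, -0.70293141,  0.28038791]), 'moment': array([ 0.03823857, -0.0290039 ,  0.05286302]), 'gripper_force': 0.0, 'opening': 0.08766962080130224}
```

View pics/sc0.png

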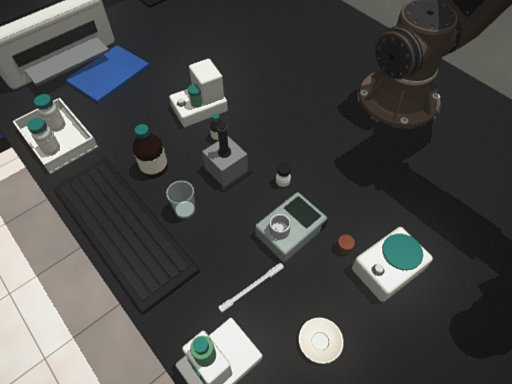

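View pics/si0.png

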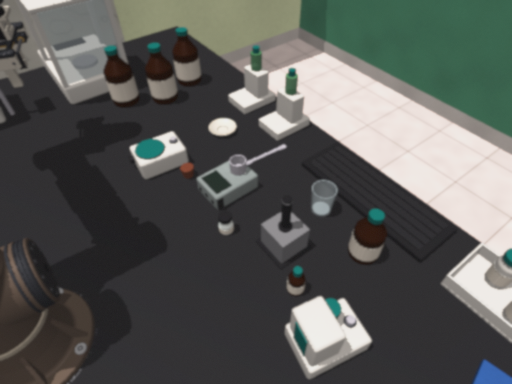

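The scene view shows the doser contact at about (181,103), the probe at (223,140), the cup at (280,224) and the stirrer contact at (378,270). In the side view they are at about (350,321), (286,215), (238,164) and (173,141). I'll zoom in on these next.

Run:
```python
from h import *
a=load('sc0');b=load('si0')
C=[(a,[(190,100),(225,150),(283,226),(385,262)]),(b,[(340,322),(286,228),(232,172),(165,148)])]
rows=[]
for s,l in C:
    r=[]
    for u,v in l:
        c=s['color'][v-37:v+38,u-25:u+25]
        c=cv2.resize(c,(200,300),interpolation=cv2.INTER_CUBIC)
        c=np.clip(255*(c/255.)**0.6,0,255).astype('uint8')
        for k in range(0,50,10):cv2.putText(c,str(u-25+k),(k*4,8),0,.3,(0,255,255));cv2.line(c,(k*4,10),(k*4,14),(0,255,255))
        for k in range(0,75,10):cv2.putText(c,str(v-37+k),(0,k*4+4),0,.3,(0,255,255));
        r.append(c)
    rows.append(np.hstack(r))
cv2.imwrite('pics/mos.png',np.vstack(rows))
```

```text
(no output)
```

View pics/mos.png

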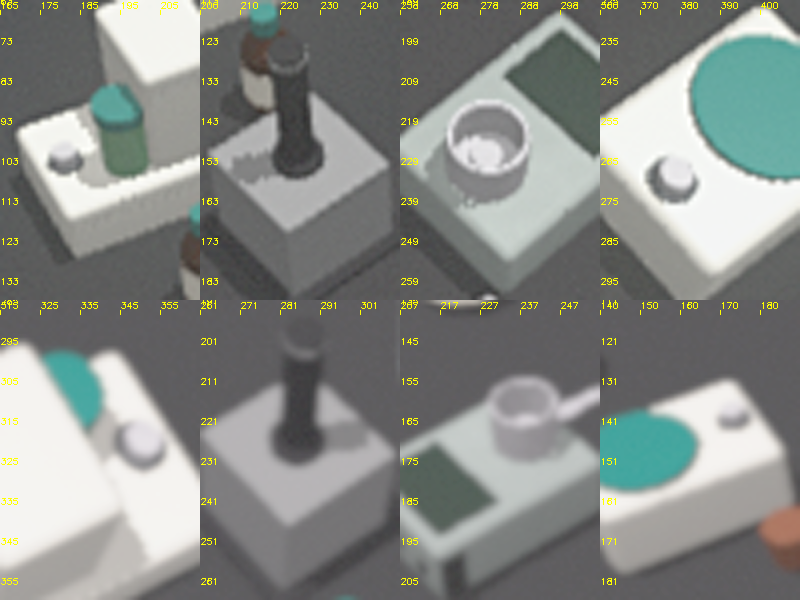

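The mosaic gives sharper pixel positions. In the scene view: doser contact (181.5,101), probe top (222.5,125.5), cup rim (280,223), stirrer contact (379,268). In the side view: (350.5,319), (287,199), (238,159.5), (173,139).

Run:
```python
from h import *
a=load('sc0');b=load('si0')
P={'doser':((181.5,101),(350.5,319),.057),'probe':((222.5,125.5),(287,199),.175),'flange':((224.3,151),(285,226),.081),'cup':((280,223),(238,159.5),.086),'stir':((379,268),(173,139),.072)}
for n,(p,q,z) in P.items():
    A=onz(a,*p,z);B=onz(b,*q,z)
    o1,d1=ray(a,*p);o2,d2=ray(b,*q)
    t=np.linalg.lstsq(np.stack([d1,-d2],1),o2-o1,rcond=None)[0]
    print(n,A[:2].round(4),B[:2].round(4),((o1+d1*t[0]+o2+d2*t[1])/2).round(4),'gap',np.linalg.norm(o1+d1*t[0]-o2-d2*t[1]).round(4), np.hypot(*A[:2]).round(3))
# rest block top corners, scene
for n,s,L in (('sc',a,[(226,137),(247,153.5),(222,171),(202.5,151)]),('si',b,[(286.5,213),(309.5,229),(283.5,247),(261,224)])):
    for u,v in L: print(n,onz(s,u,v,.075)[:2].round(4))
# yaw of fixtures: stirrer plate->contact; teal centroid
hsv=cv2.cvtColor(a['color'],cv2.COLOR_BGR2HSV); m=cv2.inRange(hsv,(80,100,50),(95,255,255))
n,l,st,c=cv2.connectedComponentsWithStats(m)
for i in range(1,n):
    if st[i,4]>60: print('teal',c[i].round(1),st[i,4],onz(a,*c[i],.066)[:2].round(4))
# bystanders approx bases
print('dropper',onz(a,216,118,.085)[:2],'vial',onz(a,284,170,.06)[:2],'amber',onz(a,143,130,.15)[:2])
```

```text
doser [ 0.5214 -0.3585] [ 0.5232 -0.3628] [ 0.5221 -0.3614  0.0557] gap 0.004 0.633
probe [ 0.5531 -0.1201] [ 0.5546 -0.1242] [ 0.5538 -0.1223  0.1737] gap 0.0037 0.566
flange [ 0.5535 -0.1232] [ 0.554 -0.125] [ 0.5538 -0.1242  0.0803] gap 0.0016 0.567
cup [0.5893 0.1186] [0.5937 0.12  ] [0.5914 0.1187 0.0883] gap 0.0026 0.601
stir [0.5007 0.3259] [0.5011 0.3209] [0.5011 0.3249 0.0699] gap 0.0031 0.597
sc [ 0.519  -0.1605]
sc [ 0.5132 -0.0842]
sc [ 0.5933 -0.0823]
sc [ 0.5917 -0.1628]
si [ 0.5847 -0.0944]
si [ 0.5964 -0.1626]
si [ 0.5175 -0.1638]
si [ 0.5164 -0.0833]
teal [193.5  89.6] 104 [ 0.4741 -0.3652]
teal [ 42.7 100.7] 210 [ 0.8147 -0.6032]
teal [ 36.3 124.8] 205 [ 0.8666 -0.5292]
teal [141.6 130.2] 160 [ 0.6663 -0.33  ]
teal [402.6 251.3] 1102 [0.4299 0.3332]
teal [200.2 344.6] 199 [0.8722 0.2056]
dropper [ 0.5030326  -0.22148419] vial [0.47056771 0.00541432] amber [ 0.68970717 -0.25060654]
```

>>> move_arm(motion=[[[20,20,-15],[0,0,0],0],[[48,52,-30],[0,0,0],0],[[76,82,-30],[0,0,0],0],[[104,112,-30],[0,0,0],0],[[132,142,-30],[0,0,0],0],[[160,172,-30],[0,0,0],0],[[188,202,-30],[0,0,0],0],[[216,232,-30],[0,0,0],0],[[244,262,-30],[0,0,0],0],[[270,290,-30],[0,0,0],0]])

```text
clock: 0.98
tool_pos: [0.3844, 0.2688, 0.2757]
orientation: [-180.0, -0.0, -19.7]
force: [0.7, -0.2, 1.2]
opening: 0.0875
gripper_force: 0.0
```

>>> move_arm(motion=[[[28,30,0],[0,0,0],0],[[56,60,0],[0,0,0],0],[[84,90,0],[0,0,0],0],[[112,120,0],[0,0,0],0],[[140,150,0],[0,0,0],0],[[168,180,0],[0,0,0],0],[[196,210,0],[0,0,0],0],[[224,240,0],[0,0,0],0],[[250,270,0],[0,0,0],0],[[270,290,0],[0,0,0],0]])

```text
clock: 1.82
tool_pos: [0.5406, -0.0961, 0.2753]
orientation: [180.0, 0.0, -19.8]
force: [0.7, 0.4, 0.9]
opening: 0.0874
gripper_force: 0.0
```

```bash
cat >> h.py <<'E'
def go(p,tcp=None):
    o=ctrl.get_obs(); r=R.from_euler('xyz',o['orientation'],degrees=True)
    return (r.inv().apply(np.array(p)-o['tool_pos'])*1000).round(1)
E
python3 - <<'E'
from h import *
o=ctrl.get_obs();print(o['clock'],o['tool_pos'],o['orientation'],o['joint_pos'].round(1)); print(go([.5538,-.1238,.275]))
s=snap('wrist','wr1'); print(proj(s,[.5538,-.1238,.175]),proj(s,[.5538,-.1238,.081]))
E
```

```text
1.8167 [ 0.54063831 -0.09612066  0.27530514] [ 1.79978811e+02  2.13134097e-02 -1.98273152e+01] [ 10.4   7.6 -12.7   0.  -69.7  59.8]
[21.8 21.6  0.3]
[288.5120962  174.42557794] [280.34790102 150.16587837]
```

View pics/wr1.png

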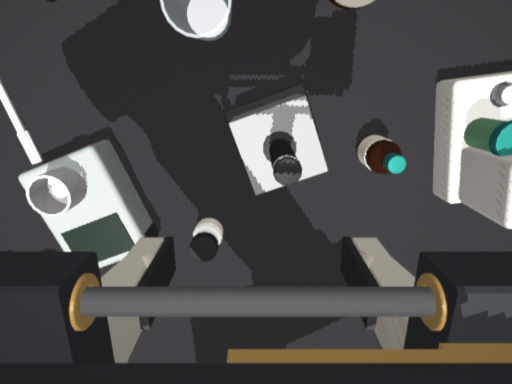

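The wrist view shows the probe's handle top at (288,169) and its flange at (280,149). My estimate projects to within a few pixels of both.

>>> move_arm(motion=[[[11,11,0],[0,0,0],0],[[22,21.5,0],[0,0,0],0],[[22,21.5,20],[0,0,0],0],[[22,21.5,45],[0,0,0],0],[[22,21.5,70],[0,0,0],0],[[22,21.5,95],[0,0,0],0],[[22,21.5,115],[0,0,0],0],[[22,21.5,130],[0,0,0],0],[[22,21.5,130],[0,0,0],0],[[22,21.5,130],[0,0,0],0]])

```text
clock: 2.7
tool_pos: [0.5534, -0.1208, 0.1451]
orientation: [179.9, 0.1, -19.7]
force: [-0.1, 0.5, 0.6]
opening: 0.0876
gripper_force: 0.0
```

>>> move_arm(motion=[[[0,0,0],[0,0,0],0.4],[[0,0,0],[0,0,0],0.6],[[0,0,0],[0,0,0],0.7],[[0,0,0],[0,0,0],0.8],[[0,0,0],[0,0,0],0.9],[[0,0,0],[0,0,0],1],[[0,0,0],[0,0,0],1],[[0,0,0],[0,0,0],1],[[0,0,0],[0,0,0],1],[[0,0,0],[0,0,0],1]])

```text
clock: 3.53
tool_pos: [0.5538, -0.1208, 0.1455]
orientation: [180.0, 0.0, -19.8]
force: [0.4, -1.4, 0.3]
opening: 0.0269
gripper_force: 0.3
```

>>> move_arm(motion=[[[1,2.8,0],[0,0,0],1],[[1,2.8,0],[0,0,0],1],[[1,2.8,0],[0,0,0],1],[[1,2.8,0],[0,0,0],1],[[1,2.8,0],[0,0,0],1],[[1,2.8,0],[0,0,0],1]])

```text
clock: 4.03
tool_pos: [0.5537, -0.1237, 0.1455]
orientation: [-180.0, 0.0, -19.8]
force: [-0.1, -0.1, -1.2]
opening: 0.0211
gripper_force: 30.0
```

>>> move_arm(motion=[[[0,0,-8],[0,0,0],1],[[0,0,-20],[0,0,0],1],[[0,0,-35],[0,0,0],1],[[0,0,-55],[0,0,0],1],[[0,0,-75],[0,0,0],1],[[0,0,-95],[0,0,0],1],[[0,0,-110],[0,0,0],1],[[0,0,-120],[0,0,0],1],[[0,0,-125],[0,0,0],1],[[0,0,-125],[0,0,0],1]])

```text
clock: 4.87
tool_pos: [0.5541, -0.1237, 0.2717]
orientation: [-180.0, -0.1, -19.8]
force: [0.3, -0.2, -1.8]
opening: 0.0214
gripper_force: 30.0
```

Run:
```python
from h import *
o=ctrl.get_obs();print(o['clock'],o['tool_pos'],o['orientation'],o['force'],o['opening'])
tip=o['tool_pos']-[0,0,.1305]; ims=[]
for n in('scene','side'):
    s=snap(n,n[:2]+'1'); p=proj(s,tip); print(n,p)
    u,v=p.round().astype(int); c=s['color'][v-45:v+15,u-20:u+20]; c=cv2.resize(c,None,fx=10,fy=10,interpolation=cv2.INTER_CUBIC)
    c=np.clip(255*(c/255.)**0.5,0,255).astype('uint8')
    for k in range(0,40,5):cv2.putText(c,str(u-20+k),(k*10,10),0,.35,(0,255,255))
    for k in range(0,60,5):cv2.putText(c,str(v-45+k),(0,k*10+4),0,.35,(0,255,255))
    ims.append(c)
cv2.imwrite('pics/tip1.png',np.hstack(ims))
```

```text
4.8667 [ 0.55409206 -0.12373186  0.27168036] [-1.79956928e+02 -9.21753318e-02 -1.97506755e+01] [ 0.30870383 -0.20330144 -1.762127  ] 0.021412299095904346
scene [222.22274091 134.71059481]
side [285.91791541 209.10806044]
```

View pics/tip1.png

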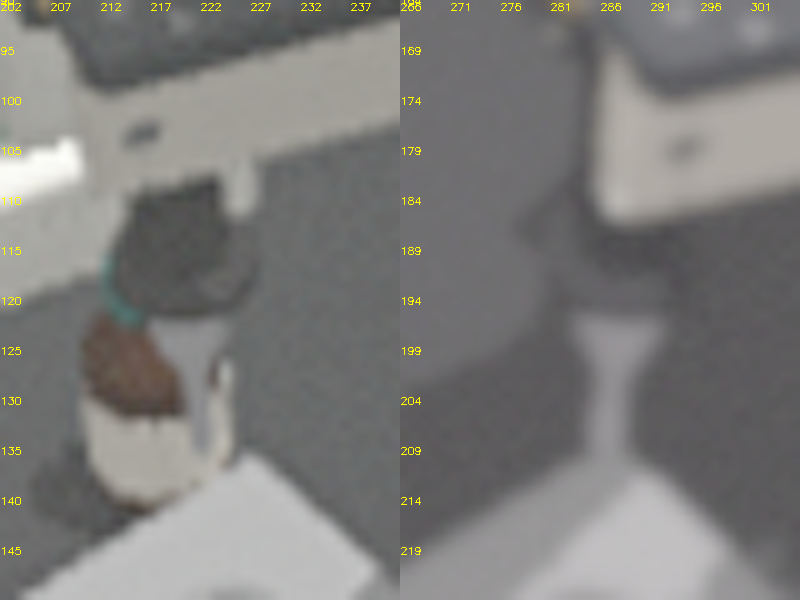

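The tip shows at (222,135.5) in the scene view and (286,210) in the side view, within 1 px of where it should be. The probe is upright and well centred in the grip.

>>> move_arm(motion=[[[-2,-10,0],[0,0,0],1],[[-6,-31,0],[0,0,0],1],[[-12,-62,0],[0,0,0],1],[[-18,-94,0],[0,0,0],1],[[-25,-128,0],[0,0,0],1],[[-31,-160,0],[0,0,0],1],[[-37,-190,0],[0,0,0],1],[[-42,-216,0],[0,0,0],1],[[-45,-233,0],[0,0,0],1],[[-47,-241,0],[0,0,0],1]])

```text
clock: 5.8
tool_pos: [0.5909, 0.1214, 0.2692]
orientation: [179.9, 0.1, -19.6]
force: [-0.5, 0.2, -2.0]
opening: 0.0209
gripper_force: 30.0
```

>>> move_arm(motion=[[[0,0,2],[0,0,0],1],[[0,0,6],[0,0,0],1],[[0,0,12],[0,0,0],1],[[0,0,20],[0,0,0],1],[[0,0,28],[0,0,0],1],[[0,0,34],[0,0,0],1],[[0,0,38],[0,0,0],1],[[0,0,40],[0,0,0],1],[[0,0,40],[0,0,0],1],[[0,0,40],[0,0,0],1]])

```text
clock: 6.63
tool_pos: [0.5911, 0.1189, 0.2307]
orientation: [-180.0, -0.0, -19.8]
force: [-0.4, 0.5, -1.5]
opening: 0.0216
gripper_force: 30.0
```

Run:
```python
from h import *
o=ctrl.get_obs();print(o['clock'],o['tool_pos'],o['orientation'],o['force'],o['opening'])
tip=o['tool_pos']-[0,0,.1305]; ims=[]
for n in('scene','side'):
    s=snap(n,n[:2]+'2'); p=proj(s,tip); print(n,p, proj(s,[*tip[:2],.086]))
    u,v=p.round().astype(int); c=s['color'][v-35:v+25,u-20:u+20]; c=cv2.resize(c,None,fx=10,fy=10,interpolation=cv2.INTER_CUBIC)
    c=np.clip(255*(c/255.)**0.5,0,255).astype('uint8')
    for k in range(0,40,5):cv2.putText(c,str(u-20+k),(k*10,10),0,.35,(0,0,255))
    for k in range(0,60,5):cv2.putText(c,str(v-35+k),(0,k*10+4),0,.35,(0,0,255))
    ims.append(c)
cv2.imwrite('pics/tip2.png',np.hstack(ims))
print(go([.5915,.119,.24]))
```

```text
6.6333 [0.59114892 0.11885748 0.23068525] [-1.79997974e+02 -1.21014099e-02 -1.97575625e+01] [-0.37030004  0.47080269 -1.53845031] 0.021563243062689603
scene [279.74093999 220.31052574] [279.46814756 223.56072538]
side [237.201404   156.22475696] [237.46724373 160.11360105]
[ 0.3 -0.1 -9. ]
```

View pics/tip2.png

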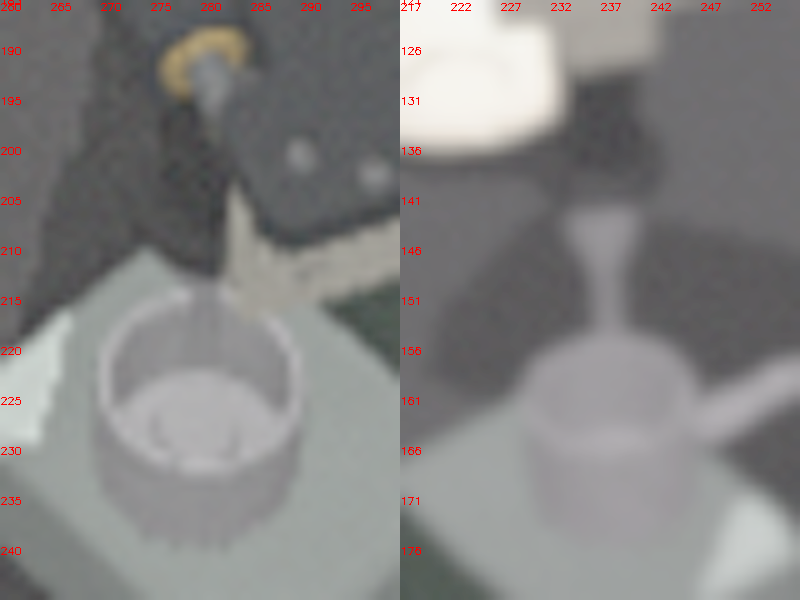

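The tip hangs over the cup centre: the rim is centred at (279.2,223) in the scene view, against a projected tip of (279.5,223.5). Next I descend into the cup.

>>> move_arm(motion=[[[0,0,5],[0,0,0],1],[[0,0,12],[0,0,0],1],[[0,0,20],[0,0,0],1],[[0,0,26],[0,0,0],1],[[0,0,30],[0,0,0],1],[[0,0,33],[0,0,0],1],[[0,0,35],[0,0,0],1],[[0,0,36],[0,0,0],1],[[0,0,37],[0,0,0],1],[[0,0,37],[0,0,0],1]])

```text
clock: 7.57
tool_pos: [0.591, 0.1189, 0.1937]
orientation: [180.0, -0.0, -19.8]
force: [-0.5, -0.2, 0.5]
opening: 0.0216
gripper_force: 30.0
```

>>> move_arm(motion=[[[0,0,1],[0,0,0],1],[[0,0,1],[0,0,0],1],[[0,0,1],[0,0,0],1]])

```text
clock: 7.82
tool_pos: [0.5911, 0.1189, 0.1928]
orientation: [-180.0, -0.0, -19.8]
force: [-1.2, -0.0, 1.1]
opening: 0.0216
gripper_force: 30.0
```

>>> move_arm(motion=[[[0,0,1],[0,0,0],1],[[0,0,1.6],[0,0,0],1],[[0,0,1.6],[0,0,0],1],[[0,0,1.6],[0,0,0],1],[[0,0,1.6],[0,0,0],1]])

```text
clock: 8.23
tool_pos: [0.5911, 0.1189, 0.1911]
orientation: [-180.0, -0.0, -19.8]
force: [-1.2, -0.6, 3.0]
opening: 0.0215
gripper_force: 30.0
```

Run:
```python
from h import *
o=ctrl.get_obs();print(o['clock'],o['tool_pos'],o['force'],o['opening'])
```

```text
8.2333 [0.59109789 0.11890008 0.19111169] [-1.22520767 -0.63016939  2.99586251] 0.02145033988567078
```

>>> move_arm(motion=[[[0,0,0],[0,0,0],1],[[0,0,0],[0,0,0],1],[[0,0,-3],[0,0,0],1],[[0,0,-10],[0,0,0],1],[[0,0,-22],[0,0,0],1],[[0,0,-36],[0,0,0],1],[[0,0,-50],[0,0,0],1],[[0,0,-62],[0,0,0],1],[[0,0,-68],[0,0,0],1],[[0,0,-70],[0,0,0],1]])

```text
clock: 9.07
tool_pos: [0.5915, 0.1192, 0.2623]
orientation: [-179.9, -0.1, -19.8]
force: [0.6, -0.8, -1.7]
opening: 0.0216
gripper_force: 30.0
```

>>> move_arm(motion=[[[-8,-8,0],[0,0,0],1],[[-22,-23,0],[0,0,0],1],[[-41,-43,0],[0,0,0],1],[[-62,-65,0],[0,0,0],1],[[-84,-88,0],[0,0,0],1],[[-105,-110,0],[0,0,0],1],[[-124,-130,0],[0,0,0],1],[[-140,-147,0],[0,0,0],1],[[-150,-158,0],[0,0,0],1],[[-154,-162,0],[0,0,0],1]])

```text
clock: 9.9
tool_pos: [0.4995, 0.3254, 0.26]
orientation: [180.0, 0.0, -19.6]
force: [1.3, -0.6, -2.1]
opening: 0.0213
gripper_force: 30.0
```

>>> move_arm(motion=[[[0,0,3],[0,0,0],1],[[0,0,9],[0,0,0],1],[[0,0,18],[0,0,0],1],[[0,0,28],[0,0,0],1],[[0,0,36],[0,0,0],1],[[0,0,42],[0,0,0],1],[[0,0,45],[0,0,0],1],[[0,0,46],[0,0,0],1],[[0,0,46],[0,0,0],1],[[0,0,46],[0,0,0],1]])

```text
clock: 10.73
tool_pos: [0.5011, 0.3236, 0.2153]
orientation: [-180.0, -0.0, -19.8]
force: [1.2, -1.8, -1.0]
opening: 0.0214
gripper_force: 30.0
```

Run:
```python
from h import *
o=ctrl.get_obs();print(o['clock'],o['tool_pos'],o['orientation'],o['force'],o['opening'])
tip=o['tool_pos']-[0,0,.1305]; ims=[]
for n in('scene','side'):
    s=snap(n,n[:2]+'3'); p=proj(s,tip); print(n,p, proj(s,[*tip[:2],.072]))
    u,v=p.round().astype(int); c=s['color'][v-35:v+25,u-20:u+20]; c=cv2.resize(c,None,fx=10,fy=10,interpolation=cv2.INTER_CUBIC)
    c=np.clip(255*(c/255.)**0.7,0,255).astype('uint8')
    for k in range(0,40,5):cv2.putText(c,str(u-20+k),(k*10,10),0,.35,(0,0,255))
    for k in range(0,60,5):cv2.putText(c,str(v-35+k),(0,k*10+4),0,.35,(0,0,255))
    ims.append(c)
cv2.imwrite('pics/tip3.png',np.hstack(ims))
print(go([.501,.3235,.2]))
```

```text
10.7333 [0.50105535 0.32356212 0.21529709] [-1.79972686e+02 -1.93513886e-02 -1.97547198e+01] [ 1.16815995 -1.79852706 -1.03015765] 0.021411935394994225
scene [379.47743854 264.74273356] [378.00741307 267.28219301]
side [171.74831989 135.13339096] [172.54776079 138.54757838]
[ 0.   0.1 15.5]
```

View pics/tip3.png

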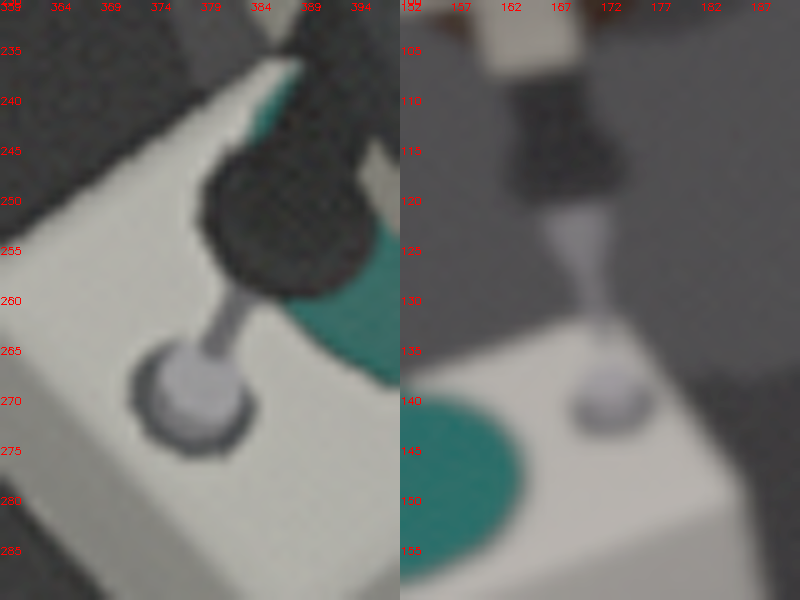

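The tip is over the stirrer contact: button at (379,268.5) in the scene view and (173.3,138.7) in the side view, with the tip projected about 1.5 px away. I press now.

>>> move_arm(motion=[[[0,0,3],[0,0,0],1],[[0,0,7],[0,0,0],1],[[0,0,11],[0,0,0],1],[[0,0,13],[0,0,0],1],[[0,0,14.5],[0,0,0],1],[[0,0,15.5],[0,0,0],1],[[0,0,16],[0,0,0],1],[[0,0,16],[0,0,0],1]])

```text
clock: 11.5
tool_pos: [0.5008, 0.3234, 0.1991]
orientation: [180.0, -0.0, -19.7]
force: [0.5, -0.9, 2.1]
opening: 0.0213
gripper_force: 30.0
```

>>> move_arm(motion=[[[0,0,0.5],[0,0,0],1],[[0,0,1],[0,0,0],1],[[0,0,1],[0,0,0],1]])

```text
clock: 11.75
tool_pos: [0.5008, 0.3234, 0.1981]
orientation: [-180.0, -0.0, -19.8]
force: [-1.9, -0.8, 3.3]
opening: 0.0215
gripper_force: 30.0
```

>>> move_arm(motion=[[[0,0,0],[0,0,0],1],[[0,0,0],[0,0,0],1],[[0,0,-3],[0,0,0],1],[[0,0,-10],[0,0,0],1],[[0,0,-22],[0,0,0],1],[[0,0,-36],[0,0,0],1],[[0,0,-50],[0,0,0],1],[[0,0,-62],[0,0,0],1],[[0,0,-68],[0,0,0],1],[[0,0,-70],[0,0,0],1]])

```text
clock: 12.58
tool_pos: [0.5012, 0.3238, 0.2693]
orientation: [-179.9, -0.0, -19.8]
force: [-0.2, 0.3, -1.6]
opening: 0.0215
gripper_force: 30.0
```

>>> move_arm(motion=[[[4,10,0],[0,0,0],1],[[12,30,0],[0,0,0],1],[[24,62,0],[0,0,0],1],[[39,98,0],[0,0,0],1],[[53,135,0],[0,0,0],1],[[68,172,0],[0,0,0],1],[[82,209,0],[0,0,0],1],[[97,246,0],[0,0,0],1],[[112,283,0],[0,0,0],1],[[126,320,0],[0,0,0],1]])

```text
clock: 13.42
tool_pos: [0.5102, -0.0226, 0.2674]
orientation: [180.0, 0.0, -19.7]
force: [0.6, 0.2, -1.5]
opening: 0.0213
gripper_force: 30.0
```

>>> move_arm(motion=[[[15,37,0],[0,0,0],1],[[29,74,0],[0,0,0],1],[[44,111,0],[0,0,0],1],[[58,148,0],[0,0,0],1],[[73,185,0],[0,0,0],1],[[87,220,0],[0,0,0],1],[[99,252,0],[0,0,0],1],[[110,280,0],[0,0,0],1],[[119,302,0],[0,0,0],1],[[125,317,0],[0,0,0],1]])

```text
clock: 14.25
tool_pos: [0.5205, -0.3633, 0.2664]
orientation: [180.0, 0.1, -19.9]
force: [-0.0, 0.6, -1.0]
opening: 0.022
gripper_force: 30.0
```

>>> move_arm(motion=[[[0,0,0],[0,0,0],1],[[0,0,2],[0,0,0],1],[[0,0,8],[0,0,0],1],[[0,0,16],[0,0,0],1],[[0,0,26],[0,0,0],1],[[0,0,34],[0,0,0],1],[[0,0,38],[0,0,0],1],[[0,0,40],[0,0,0],1],[[0,0,40],[0,0,0],1],[[0,0,40],[0,0,0],1]])

```text
clock: 15.08
tool_pos: [0.5219, -0.3609, 0.2282]
orientation: [180.0, -0.0, -19.7]
force: [0.3, -0.1, -0.8]
opening: 0.022
gripper_force: 30.0
```

Run:
```python
from h import *
o=ctrl.get_obs();print(o['clock'],o['tool_pos'],o['orientation'],o['force'],o['opening'])
tip=o['tool_pos']-[0,0,.1305]; ims=[]
for n in('scene','side'):
    s=snap(n,n[:2]+'4'); p=proj(s,tip); print(n,p, proj(s,[*tip[:2],.057]))
    u,v=p.round().astype(int); c=s['color'][v-30:v+30,u-20:u+20]; c=cv2.resize(c,None,fx=10,fy=10,interpolation=cv2.INTER_CUBIC)
    c=np.clip(255*(c/255.)**0.7,0,255).astype('uint8')
    for k in range(0,40,5):cv2.putText(c,str(u-20+k),(k*10,10),0,.35,(0,0,255))
    for k in range(0,60,5):cv2.putText(c,str(v-30+k),(0,k*10+4),0,.35,(0,0,255))
    ims.append(c)
cv2.imwrite('pics/tip4.png',np.hstack(ims))
print(go([.522,-.361,.2]))
```

```text
15.0833 [ 0.52192241 -0.36089732  0.22816447] [ 1.79990728e+02 -1.56045406e-02 -1.97390542e+01] [ 0.34090932 -0.06409783 -0.81038544] 0.022008122306551265
scene [178.57171497  89.58777496] [180.86725228 100.62667143]
side [353.14750396 309.75771695] [349.32136178 318.64946936]
[-0.  -0.  28.5]
```

View pics/tip4.png

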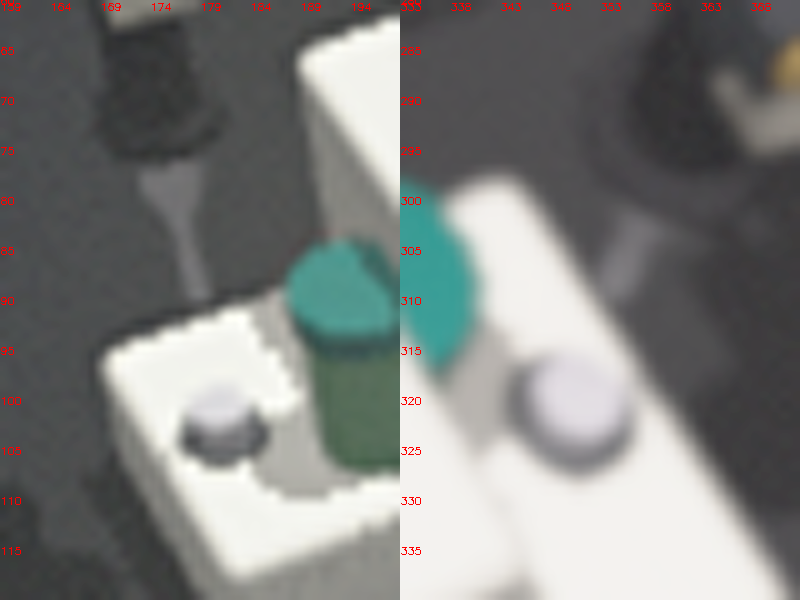

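Over the doser, the button top is at (180.8,100.6) in the scene view and (350.8,319.8) in the side view. The tip projects to (180.9,100.6) and (349.3,318.6). I press now.

>>> move_arm(motion=[[[0,0,3],[0,0,0],1],[[0,0,9],[0,0,0],1],[[0,0,17],[0,0,0],1],[[0,0,26],[0,0,0],1],[[0,0,33],[0,0,0],1],[[0,0,38],[0,0,0],1],[[0,0,41],[0,0,0],1],[[0,0,43],[0,0,0],1],[[0,0,44],[0,0,0],1],[[0,0,44],[0,0,0],1]])

```text
clock: 16.02
tool_pos: [0.5216, -0.3609, 0.1841]
orientation: [180.0, 0.0, -19.8]
force: [-2.6, 1.3, 2.7]
opening: 0.0214
gripper_force: 30.0
```

>>> move_arm(motion=[[[0,0,0.5],[0,0,0],1],[[0,0,1],[0,0,0],1],[[0,0,1],[0,0,0],1]])

```text
clock: 16.27
tool_pos: [0.5217, -0.361, 0.1833]
orientation: [180.0, -0.0, -19.8]
force: [-2.1, 0.7, 2.2]
opening: 0.0217
gripper_force: 30.0
```

>>> move_arm(motion=[[[0,0,0],[0,0,0],1],[[0,0,0],[0,0,0],1],[[0,0,-3],[0,0,0],1],[[0,0,-11],[0,0,0],1],[[0,0,-24],[0,0,0],1],[[0,0,-40],[0,0,0],1],[[0,0,-56],[0,0,0],1],[[0,0,-70],[0,0,0],1],[[0,0,-77],[0,0,0],1],[[0,0,-80],[0,0,0],1]])

```text
clock: 17.1
tool_pos: [0.5225, -0.3612, 0.2647]
orientation: [-180.0, -0.2, -19.8]
force: [0.2, 0.4, -1.1]
opening: 0.0214
gripper_force: 30.0
```

>>> move_arm(motion=[[[-2,-10,0],[0,0,0],1],[[-6,-31,0],[0,0,0],1],[[-13,-61,0],[0,0,0],1],[[-20,-93,0],[0,0,0],1],[[-27,-126,0],[0,0,0],1],[[-33,-157,0],[0,0,0],1],[[-40,-186,0],[0,0,0],1],[[-45,-210,0],[0,0,0],1],[[-48,-226,0],[0,0,0],1],[[-50,-234,0],[0,0,0],1]])

```text
clock: 17.93
tool_pos: [0.5536, -0.1212, 0.2621]
orientation: [-180.0, 0.1, -19.6]
force: [0.6, -0.8, -1.2]
opening: 0.0208
gripper_force: 30.0
```

>>> move_arm(motion=[[[0,0,0],[0,0,0],1],[[0,0,5],[0,0,0],1],[[0,0,15],[0,0,0],1],[[0,0,25],[0,0,0],1],[[0,0,30],[0,0,0],1],[[0,0,30],[0,0,0],1],[[0,0,30],[0,0,0],1]])

```text
clock: 18.52
tool_pos: [0.5534, -0.1244, 0.2322]
orientation: [180.0, 0.1, -19.8]
force: [-0.8, 0.2, -1.3]
opening: 0.0212
gripper_force: 30.0
```

Run:
```python
from h import *
o=ctrl.get_obs();print(o['clock'],o['tool_pos'],o['orientation'],o['force'],o['opening'])
print(go([.5537,-.1237,.1455]))
tip=o['tool_pos']-[0,0,.1305]; ims=[]
for n in('scene','side'):
    s=snap(n,n[:2]+'5'); p=proj(s,tip); print(n,p, proj(s,[*tip[:2],.075]))
    u,v=p.round().astype(int); c=s['color'][v-30:v+30,u-20:u+20]; c=cv2.resize(c,None,fx=10,fy=10,interpolation=cv2.INTER_CUBIC)
    c=np.clip(255*(c/255.)**0.5,0,255).astype('uint8')
    for k in range(0,40,5):cv2.putText(c,str(u-20+k),(k*10,10),0,.35,(0,0,255))
    for k in range(0,60,5):cv2.putText(c,str(v-30+k),(0,k*10+4),0,.35,(0,0,255))
    ims.append(c)
cv2.imwrite('pics/tip5.png',np.hstack(ims))
```

```text
18.5167 [ 0.5534278  -0.12435242  0.23223749] [ 1.79957796e+02  6.98650285e-02 -1.98001010e+01] [-0.7682072   0.22470416 -1.33482704] 0.021247281797710942
[ 0.1 -0.8 86.7]
scene [223.43891062 145.27054128] [224.18196739 152.23959963]
side [285.02892949 220.45922468] [284.49312783 227.50367615]
```

View pics/tip5.png

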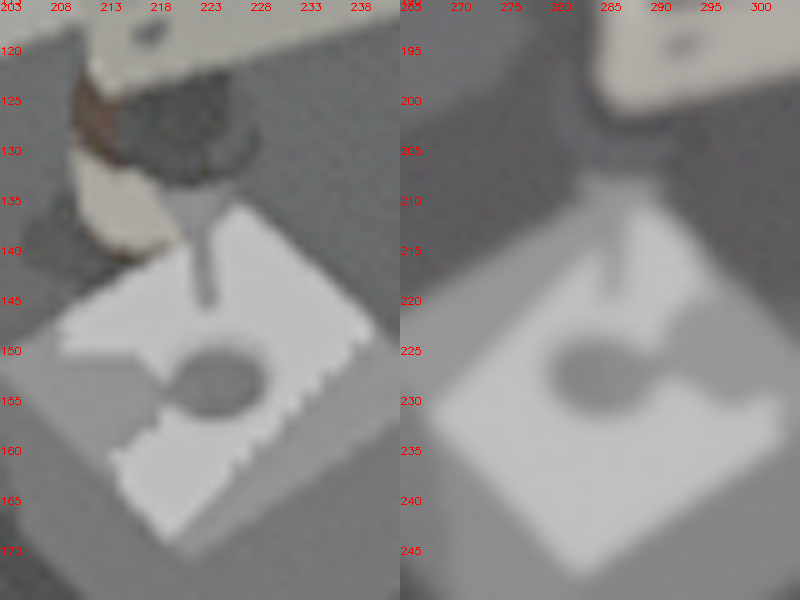

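The hole is at (224.8,153.4) in the scene view and (285,227.9) in the side view, within about 1 px of the projected tip. I insert it now.

>>> move_arm(motion=[[[0,-0.6,6],[0,0,0],1],[[0,-0.6,16],[0,0,0],1],[[0,-0.6,26],[0,0,0],1],[[0,-0.6,36],[0,0,0],1],[[0,-0.6,46],[0,0,0],1],[[0,-0.6,56],[0,0,0],1],[[0,-0.6,66],[0,0,0],1],[[0,-0.6,74],[0,0,0],1],[[0,-0.6,80],[0,0,0],1],[[0,-0.6,80],[0,0,0],1]])

```text
clock: 19.45
tool_pos: [0.5532, -0.1232, 0.1513]
orientation: [180.0, 0.1, -19.8]
force: [0.1, -0.0, -1.0]
opening: 0.0213
gripper_force: 30.0
```

>>> move_arm(motion=[[[0,0,2],[0,0,0],1],[[0,0,4],[0,0,0],1],[[0,0,5.5],[0,0,0],1],[[0,0,6.5],[0,0,0],1],[[0,0,6.5],[0,0,0],1]])

```text
clock: 19.87
tool_pos: [0.554, -0.1232, 0.1465]
orientation: [-180.0, -0.0, -19.8]
force: [-0.5, 0.8, -2.5]
opening: 0.0216
gripper_force: 30.0
```

>>> move_arm(motion=[[[0,0,0.7],[0,0,0],1],[[0,0,1.2],[0,0,0],1],[[0,0,1.2],[0,0,0],1],[[0,0,1.2],[0,0,0],1]])

```text
clock: 20.2
tool_pos: [0.5541, -0.1232, 0.1454]
orientation: [-180.0, -0.0, -19.8]
force: [-0.1, 0.1, 0.4]
opening: 0.0217
gripper_force: 30.0
```

Light contact, so it is about seated. I release gently and then lift away.

>>> move_arm(motion=[[[0,0,0],[0,0,0],0.7],[[0,0,0],[0,0,0],0.6],[[0,0,0],[0,0,0],0.5],[[0,0,0],[0,0,0],0.4],[[0,0,0],[0,0,0],0.2],[[0,0,0],[0,0,0],0],[[0,0,0],[0,0,0],0],[[0,0,0],[0,0,0],0],[[0,0,0],[0,0,0],0],[[0,0,0],[0,0,0],0]])

```text
clock: 21.03
tool_pos: [0.554, -0.1232, 0.1452]
orientation: [180.0, 0.0, -19.8]
force: [-0.4, 0.1, 0.0]
opening: 0.0806
gripper_force: 0.0
```

>>> move_arm(motion=[[[0,0,-5],[0,0,0],0],[[0,0,-20],[0,0,0],0],[[0,0,-40],[0,0,0],0],[[0,0,-60],[0,0,0],0],[[0,0,-80],[0,0,0],0],[[0,0,-100],[0,0,0],0],[[0,0,-120],[0,0,0],0],[[0,0,-135],[0,0,0],0],[[0,0,-140],[0,0,0],0],[[0,0,-140],[0,0,0],0]])

```text
clock: 21.87
tool_pos: [0.5545, -0.1232, 0.2869]
orientation: [-179.9, -0.2, -19.8]
force: [0.6, 0.1, 0.5]
opening: 0.0877
gripper_force: 0.0
```

>>> move_arm(motion=[[[-10,-10,0],[0,0,0],0],[[-25,-25,0],[0,0,0],0],[[-45,-45,0],[0,0,0],0],[[-65,-65,0],[0,0,0],0],[[-80,-85,0],[0,0,0],0],[[-90,-100,0],[0,0,0],0],[[-95,-110,0],[0,0,0],0],[[-95,-110,0],[0,0,0],0]])

```text
clock: 22.53
tool_pos: [0.5012, 0.0139, 0.2845]
orientation: [180.0, 0.1, -19.6]
force: [0.6, 0.5, 0.2]
opening: 0.0874
gripper_force: 0.0
```

Run:
```python
from h import *
a=snap('scene','sc6');b=snap('side','si6')
cv2.imwrite('pics/end.png',np.hstack([cv2.resize(x['color'][:,:],(400,300)) for x in(a,b)]))
A=load('sc0');B=load('si0')
ims=[cv2.resize(x['color'][v-37:v+38,u-25:u+25],(200,300),interpolation=cv2.INTER_CUBIC) for x,u,v in((A,225,150),(a,225,150),(B,286,228),(b,286,228))]
m=np.clip(255*(np.hstack(ims)/255.)**.6,0,255).astype('uint8')
cv2.imwrite('pics/end.png',np.vstack([cv2.imread('pics/end.png'),m])); print(ctrl.get_obs()['clock'])
```

```text
22.6333
```

View pics/end.png

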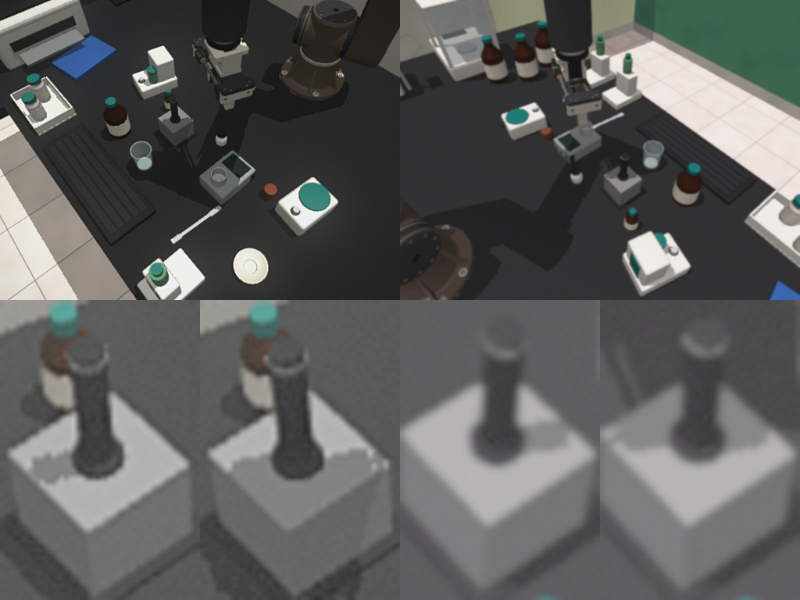

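The probe stands upright and fully seated, just as in the first pictures. The bystanders look unmoved and the gripper is clear, so I hand in.

```bash
python3 -c "
from plant import ctrl; print(ctrl.close_job())"
```

```text
the job is handed in; nothing more can be done
None
```

The probe was zeroed in the tester's cup, then pressed about half way on the stirrer contact and the doser contact; it is now back upright and seated in its rest, everything else stands where it did, and the job was handed in at about 23 s.

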